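Bin a birch-bark offcut with the pedal bin

ROBOT

A 7-joint arm with a two-finger parallel gripper is mounted at the origin on the work surface. World frame = base frame: x ahead of the robot, y to its left, z up, the work surface at z = 0. Lengths are in m, angles in rad, forces in N, time in s.
With the tool pointing down it reaches from about 0.4 to 0.875 m from the base axis. Payload 6.5 kg.
Tool frame: the origin (TCP) lies midway between the tips of the shut fingers; the grasp point (between the pads) lies 19 mm behind it; z points along the fingers, y is the line along which they close (so a half turn about z gives the same grasp; the last joint's range is limited). The gripper opens to 85 mm and grips with 20 to 120 N. Pads are 22 mm wide; open, the fingers measure 114 mm over their backs; the gripper's body (76 mm by 85 mm) begins 54 mm behind the grasp point. The pads swing forward as they close: fully open they stand 13 mm farther back than shut.
Start: joints at [1.274, 0.536, -0.004, 1.538, 0.003, 1.067, -0.071], TCP at [0.149, -0.633, 0.231] pointing down, gripper open.
Joint ranges: [-2.7, 2.7], [-0.37, 2.16], [-1.27, 1.26], [0.24, 2.4], [-1.31, 4.45], [0.19, 1.91], [-2.76, 2.76]. Speed limits (rad/s): [2.39, 2.39, 3.14, 3.14, 3.14, 3.14, 3.14].

INTERFACE

Orientations are given as a rotation vector (axis times angle).
In Python, from plant import monitor, vision, order gives the robot as it stands.
- The arm moves only by the tool arm_command, never from a script. Its argument "motion" is a list of rows, each a list of 4 numbers: the shift along the tool's x, y, z in cm, then the turn about the tool's z in degrees. In form: [[dx, dy, dz, yaw], ...]. A call has 1 to 8 rows; each row shifts and turns the commanded pose from where the row before left it, along the tool's axes as they then stand; what a row does not reach is not made up. A row lasts 1/10 s, in which the tool goes at most 50 mm and 8.59 degrees, less where a joint would pass 70% of its speed; a pose out of reach is approached as far as the arm can. A call with a gripper value outside its range is refused whole. "hand" is the closure in counts, from 0 (fully open) to 255 (shut), set as the call begins (left out, the last holds). The fingers move at their own pace and stop on an object; "force" is the grip in N (left out, the last holds). Time passes only in rows, so rows that do not move let the fingers close. It gives the time, the measured TCP pose, the force, the opening and the grip force at its end, in the units of the state.
- monitor.get_obs(): the state, without advancing time (a new reading comes with each control period).
- vision.grab_frame(name): name is "scene" or "top" or "wrist"; returns (picture, depth): 480x640x3 uint8, red, green, blue; 480x640 float32, m along the optical axis (not along the pixel's ray), 0 where there is no reading.
- vision.camera_model(name): a dict with "fx", "fy", "cx", "cy" (pixels), "eye" and "orientation" of the camera in the world. Camera axes: x right, y up, looking along -z (the intrinsics and any distortion apply to the point x, -y, -z); pixel columns grow to the right and rows downward; lengths in m; the calibration is good to about 2 mm. A picture is of the moment at which its call begins: read the wrist's pose just before it. camera_model takes no time and is no camera call; for the wrist camera it gives the pose at the moment of the call.
- order.hand_in(): hands the job in; it is judged then, once.
The state is a dict: "t": time; "qpos": joint angles; "dq": joint speeds; "tau": joint torques, N m; "tcp_pos": TCP position; "ee_rot": TCP orientation; "ft_force": force on the tool from outside, world axes, zero at the start; "moment": the same for the moment, N m; "gripper_width": finger opening in m; "gripper_force": force on a finger pad.
Only numpy, scipy, OpenCV 4.12 (cv2) and the standard library are available. Lean on these libraries where they do the work, as an engineer would, in place of code of your own. Each camera call takes 0.05 s, during which the arm holds its last target. There are 200 camera calls.

TASK

Clear away the short rolled-up bark offcut: press the pedal of the little steel bin right down to its stop, but no harder, so that the lid goes over its balance point and stays up by itself when you let the pedal go; drop the offcut in, then nudge the lid from behind so that it falls shut. The bin must not rock up off its feet or be shoved along, and everything else on the table stays as it is.

Things in the scene. Friction and masses are not known exactly. Their poses are not given: they have to be found in the camera images.
- bin: Small brushed-steel pedal bin with a black base, about 1.5 kg, standing loose on the table: round, 156 mm across, rim 200 mm above the table, inner floor at 68 mm. Origin: centre of its underside. Its own x points from the pedal at the front to the lid hinge at the back, so the pedal sticks out towards -x; z up
- pedal (a joint): Pedal angle (rad): 0 at rest, grows as pressed; springs back when let go. Free play of 0 to 0.13 before it lifts the lid; stop at 0.22 to 0.36, when the lid meets its end stop: both differ each time, so feel for the stop. Takes about 2 N in the free play, 8 to 11 N as the lid starts, then less, and rises steeply at the stop; over some 25 N the bin rocks up on its front feet
- pedal_pad (a point): Middle of the pedal pad's top face: black, ribbed, 56 mm wide, sticking 43 mm out of the bin's front, sloping up outwards by 0.2 rad. At rest 53 mm above the table, 102 mm from the bin's axis, 24 mm out from its wall; it goes down almost straight by 20 to 32 mm. Wall and lid rise just behind it and leave no room for a gripper's body straight above it: lean the gripper away from the bin
- pedal_pivot (a point): The pedal's level pivot, inside the base: 30 mm above the table, 87 mm behind the middle of the pad, towards the bin's axis
- lid (a joint): Lid angle (rad): 0 shut, about 1.45 balance point, 1.65 just past upright, at its end stop. Short of the balance point it falls shut by itself in about a second; beyond it, it stays open
- lid_hinge (a point): Middle of the lid's level hinge line, at the back of the rim: 80 mm behind the bin's axis, 200 mm above the table
- lid_middle (a point): Top of the lid's dome, at its middle. Shallow steel dome 164 mm across, 26 mm high, about 0.1 kg. Standing open it reaches 362 mm above the table, its dome 35 mm behind the hinge line; a push of about 1 N on its domed back, forwards over the balance point, shuts it
- offcut: The waste: a short tight roll of stiff birch bark, 36 mm thick, 100 mm long, 37 mm high with its lapped edge underneath, about 45 g, lying on the table. Origin: centre of its underside (roll axis 19 mm above); its own x is the long axis
- pot: Bystander: upright round bark pot with wooden lid and handle, 70 mm across, 105 mm high. Origin: centre of its underside
- glue: Bystander: upright white glue bottle, 52 mm across, 135 mm high. Origin: centre of its underside
- phone: Bystander: black telephone lying flat, 150 x 74 x 9 mm, long side along its x. Origin: centre of its underside
- knife: Bystander: knife in a black sheath, lying, 260 mm long along its x, 25 mm high. Origin: on its underside near mid-length
- shears: Bystander: shears with black handles, lying, 205 mm long along its x, 12 mm high. Origin: under the pivot

How it is judged:
On the way, in this order (a step that is already met when the one before it is completed fails the run):
1. the pedal is pressed down until the lid is over its balance point (value of joint pedal above 0.205 rad and value of joint lid above 1.55 rad), for 0.2 s.
2. the pedal is let go and the lid stays up by itself (value of joint pedal below 0.05 rad and value of joint lid above 1.55 rad), for 0.3 s.
3. the offcut is inside the open bin (value of joint lid above 1.2 rad and horizontal distance between offcut and bin below 0.085 m and z of offcut in the frame of bin between 0.05 and 0.19 m), for 0.1 s.
At the end, for the whole second after the job is handed in: The offcut rests inside the bin; the lid is shut (below 0.05 rad) and the pedal up (below 0.05 rad); the bin stands upright, within 40 mm of where it was; the other loose things are within 30 mm of where they were (value of joint each of lid, pedal below 0.05 rad and horizontal distance between offcut and bin below 0.085 m and z of offcut in the frame of bin between 0.05 and 0.19 m and angle between bin's own z axis and vertical below 0.03 rad and distance of bin from where it was at the start of the episode below 0.04 m and linear speed of offcut below 0.03 m/s); the robot touches nothing.
It fails at once if the bin is rocked up by more than 0.05 rad or shoved more than 40 mm (angle between bin's own z axis and vertical above 0.05 rad or distance of bin from where it was at the start of the episode above 0.04 m).
It fails at once if another thing on the table (pot, glue bottle, phone, knife, shears) is moved more than 30 mm or knocked over (distance of any of pot, glue, phone, knife, shears from where it was at the start of the episode above 0.03 m or angle between any of pot, glue's own z axis and vertical above 0.5 rad).
It also fails if it takes over 64 s, if anything falls off the work surface, if the arm or the gripper's body presses on something with over 40 N, if the wrist force passes 120 N, or if a joint passes its speed limit or range.

## Working session

There is one attempt and no reset: what is moved stays moved. The work goes in short steps, Python scripts to look and compute and a tool call to move; the robot and the scene stay as the last step left them, time stands still between calls to the robot, and variables do not carry over. Pictures are saved under pics/ and viewed, at most 10 in all, crops included, and the job is handed in when it is done.

Besides the shell and the picture viewer there is one more tool, called in YAML: its name, and indented under it one key for each argument. arm_command: Moves the arm, as the interface text tells. Its arguments: {"type":"object","properties":{"motion":{"type":"array","items":{"type":"array","items":{"type":"number"}}},"hand":{"type":"number"},"force":{"type":"number"}},"required":["motion"]}

```bash
mkdir -p pics; cat > h.py <<'E'
import numpy as np,cv2
from plant import monitor,vision,order
from scipy.spatial.transform import Rotation as R
def cam(n):
    m=vision.camera_model(n); o=np.array(m["orientation"],float)
    Rm=o if o.shape==(3,3) else (R.from_rotvec(o).as_matrix() if o.size==3 else R.from_quat(o).as_matrix())
    return m,Rm,np.array(m["eye"])
def cloud(n,d,c=None):
    m,Rm,e=c or cam(n); v,u=np.mgrid[0:480,0:640]
    P=np.stack([(u-m["cx"])/m["fx"]*d,-(v-m["cy"])/m["fy"]*d,-d],-1)
    return P@Rm.T+e
def save(n,p): cv2.imwrite(f"pics/{n}.png",p[:,:,::-1])
E
python3 - <<'E'
from h import *
for n in("scene","top"):
    print(vision.camera_model(n))
    p,d=vision.grab_frame(n); save(n,p); np.savez(n,p=p,d=d)
print(monitor.get_obs())
E
```

```text
{'fx': 619.6142809761902, 'fy': 619.6142809761902, 'cx': 322.1223909644301, 'cy': 241.2392237399904, 'eye': array([ 1.00167733, -0.84775169,  1.03612342]), 'orientation': array([0.79510328, 0.20512652, 0.48165028])}
{'fx': 441.1850509742731, 'fy': 441.1850509742731, 'cx': 325.86155455226583, 'cy': 239.240895144238, 'eye': array([ 0.39956923, -0.02645768,  0.99202202]), 'orientation': array([ 0.13444147, -0.15220542, -1.54403837])}
{'t': 0.1, 'qpos': array([ 1.27382273,  0.53709315, -0.00445864,  1.53876061,  0.00259356,
        1.06728858, -0.07117744]), 'dq': array([ 0.00090027, -0.00088014,  0.00079095, -0.00167563,  0.00061786,
        0.00016349, -0.00025038]), 'tau': array([ 3.34791373e-03, -5.84568894e+01,  1.05246529e+00, -2.59775555e+01,
        1.26391024e-02,  4.66565674e-03,  1.61464681e-05]), 'tcp_pos': array([ 0.14854765, -0.6322232 ,  0.23050407]), 'ee_rot': array([-3.11917337e+00, -3.61688519e-01,  4.32041538e-04]), 'ft_force': array([ 0.31027185, -0.64269106,  0.30339828]), 'moment': array([-0.02324109, -0.01755213,  0.04089729]), 'gripper_force': 0.0, 'gripper_width': 0.08539643981064617}
```

View pics/scene.png

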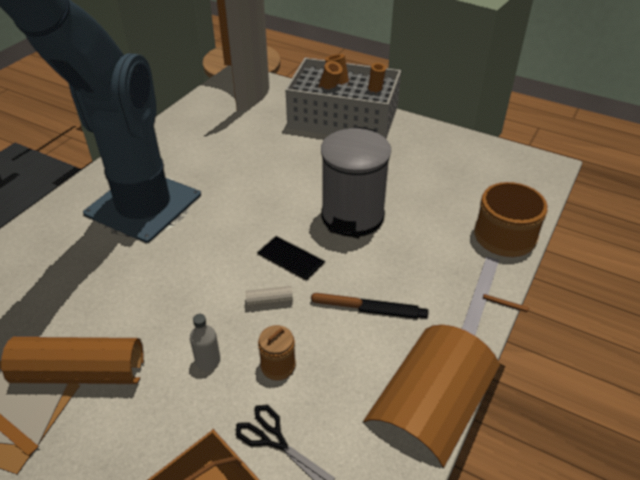

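View pics/top.png

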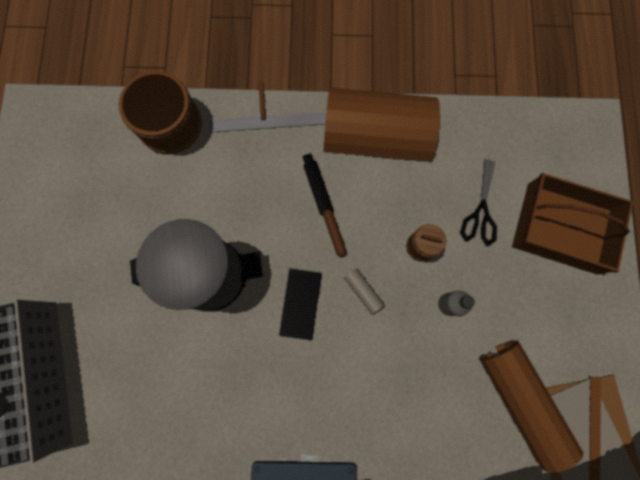

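The scene view shows the bin at (355,185) with its pedal at (345,225), and the offcut at (268,297). In the top view the lid is at (183,263), the pedal at (252,263), the hinge block at (135,272), the offcut at (365,292) and the phone at (301,303).

```bash
python3 - <<'E'
from h import *
D={n:np.load(n+".npz") for n in("top","scene")}
C={n:cloud(n,D[n]['d']) for n in D}
np.set_printoptions(precision=4,suppress=True)
def fit(n,box,zl,zh,f=None):
    x0,x1,y0,y1=box; P=C[n][y0:y1,x0:x1].reshape(-1,3); col=D[n]['p'][y0:y1,x0:x1].reshape(-1,3).astype(int)
    m=(P[:,2]>zl)&(P[:,2]<zh)&(D[n]['d'][y0:y1,x0:x1].ravel()>0)
    if f is not None: m&=f(col)
    Q=P[m]; r=cv2.minAreaRect((Q[:,:2]*1000).astype(np.float32)); print(n,box,len(Q),'mean',Q.mean(0),'max',Q.max(0),'min',Q.min(0),'rect mm',r); return Q
print('table',C['top'][330:420,100:240,2].mean())
dark=lambda c:c.max(1)<45
Q=fit('top',(125,240,210,315),.203,.24)
c,r=cv2.minEnclosingCircle((Q[:,:2]*1000).astype(np.float32));print('lid circ',c,r)
fit('top',(235,270,240,290),.03,.09)
fit('scene',(325,365,212,242),.035,.075,dark)
Q=fit('top',(340,390,262,320),.02,.06); Q=fit('top',(340,390,262,320),.03,.06)
fit('scene',(240,297,280,312),.02,.06)
fit('top',(125,145,250,290),.12,.25)
fit('top',(270,325,260,345),.004,.05,dark)
fit('top',(300,350,150,260),.012,.05)
fit('top',(405,450,220,265),.08,.2)
fit('top',(435,480,285,320),.1,.2)
fit('scene',(318,392,130,180),.195,.24)
fit('top',(0,90,300,465),.03,.3)
E
```

```text
table 0.0035654854898198867
top (125, 240, 210, 315) 6704 mean [0.4921 0.2209 0.2192] max [0.5763 0.3151 0.2298] min [0.4146 0.1408 0.203 ] rect mm ((495.01312255859375, 222.48570251464844), (162.80848693847656, 162.26162719726562), 56.14329147338867)
lid circ (492.3393249511719, 227.78213500976562) 87.56101989746094
top (235, 270, 240, 290) 694 mean [0.5083 0.1299 0.0555] max [0.543  0.1616 0.0897] min [0.4614 0.099  0.0305] rect mm ((505.2866516113281, 128.9269256591797), (82.09312438964844, 56.56279754638672), 6.325419902801514)
scene (325, 365, 212, 242) 375 mean [0.5136 0.1275 0.0551] max [0.5437 0.1564 0.0642] min [0.4741 0.0954 0.0359] rect mm ((509.3320007324219, 124.57514953613281), (65.15111541748047, 57.02092742919922), 6.9025349617004395)
top (340, 390, 262, 320) 773 mean [ 0.4649 -0.1192  0.0335] max [ 0.5158 -0.077   0.0412] min [ 0.4165 -0.1629  0.02  ] rect mm ((466.0048828125, -119.97041320800781), (100.08645629882812, 36.426395416259766), 37.826316833496094)
top (340, 390, 262, 320) 619 mean [ 0.4655 -0.1198  0.0352] max [ 0.5129 -0.0791  0.0412] min [ 0.4206 -0.159
[... 1207 characters left out ...]
1916503906), 44.958251953125)
top (435, 480, 285, 320) 230 mean [ 0.4417 -0.3079  0.1235] max [ 0.4569 -0.2962  0.139 ] min [ 0.4269 -0.3239  0.1001] rect mm ((441.79150390625, -310.02557373046875), (29.897953033447266, 27.64710235595703), 1.8223106861114502)
scene (318, 392, 130, 180) 2628 mean [0.5047 0.2013 0.2195] max [0.5781 0.3167 0.2329] min [0.4161 0.1365 0.195 ] rect mm ((496.7304992675781, 218.4739990234375), (161.1132049560547, 161.01751708984375), 49.262718200683594)
top (0, 90, 300, 465) 9010 mean [0.2683 0.5368 0.0928] max [0.4283 0.624  0.1341] min [0.12   0.4841 0.03  ] rect mm ((274.6512451171875, 561.8991088867188), (300.226806640625, 99.14452362060547), 11.295477867126465)
```

arm_command:
  motion:
    - [0, 0, 0, 5.7]
    - [4, -2.8, 0, 0]
    - [4, -2.8, 0, 0]
    - [4, -2.8, 0, 0]
    - [4, -2.8, 0, 0]
    - [4, -2.8, 0, 0]
    - [4, -2.8, 0, 0]
    - [4, -2.8, 0, 0]
  hand: 0

```text
t: 0.9
tcp_pos: [0.4016, -0.4001, 0.2311]
ee_rot: [-3.135, -0.206, 0.001]
ft_force: [0.1, 0.0, 0.5]
gripper_width: 0.0854
gripper_force: 0.0
```

```bash
cat >> h.py <<'E'
def todelta(*pts):
    o=monitor.get_obs(); M=R.from_rotvec(o['ee_rot']).as_matrix(); p=o['tcp_pos']
    print('t',o['t'],'p',p.round(4),'yaw x-axis deg',np.degrees(np.arctan2(M[1,0],M[0,0])).round(2),'F',o['ft_force'].round(2),'q',o['qpos'].round(2))
    for q in pts:
        d=M.T@(np.array(q)-p)*100; print(q,'tool cm',d.round(2))
E
python3 -c "
from h import *
todelta([.515,.071,.2],[.515,.071,.05])"
```

```text
t 0.9 p [ 0.4016 -0.4001  0.2311] yaw x-axis deg 7.52 F [0.13 0.03 0.53] q [ 0.77  0.4  -0.08  1.76  0.04  0.99 -0.77]
[0.515, 0.071, 0.2] tool cm [ 17.41 -45.22   3.11]
[0.515, 0.071, 0.05] tool cm [ 17.41 -45.22  18.11]
```

arm_command:
  motion:
    - [1.7, -4.5, 0, 0]
    - [1.7, -4.5, 0, 0]
    - [1.7, -4.5, 0, 0]
    - [1.7, -4.5, 0, 0]
    - [1.7, -4.5, 0, 0]
    - [1.7, -4.5, 0, 0]
    - [1.7, -4.5, 0, 0]
    - [1.7, -4.5, 0, 0]

```text
t: 1.7
tcp_pos: [0.4882, -0.0253, 0.2312]
ee_rot: [3.135, 0.206, -0.0]
ft_force: [1.3, -0.3, 0.4]
gripper_width: 0.085
gripper_force: 0.0
```

arm_command:
  motion:
    - [1.9, -4.6, 0, 0]
    - [1.9, -4.6, 0, 0]
    - [0, 0, 0, 0]
    - [0, 0, 0, 0]

```text
t: 2.1
tcp_pos: [0.5135, 0.0702, 0.2308]
ee_rot: [-3.134, -0.211, 0.002]
ft_force: [-0.3, -1.7, -1.2]
gripper_width: 0.0854
gripper_force: 0.0
```

```bash
python3 - <<'E'
from h import *
todelta([.515,.071,.1],[.515,.071,.04])
p,d=vision.grab_frame("wrist"); c=cam("wrist"); save("w1",p)
P=cloud("wrist",d,c); np.savez("w1",p=p,d=d,P=P)
print(c[2])
E
```

```text
t 2.1 p [0.5135 0.0702 0.2308] yaw x-axis deg 7.7 F [-0.26 -1.73 -1.2 ] q [ 0.04  0.33 -0.32  1.87  0.13  0.96 -1.77]
[0.515, 0.071, 0.1] tool cm [ 0.17 -0.06 13.08]
[0.515, 0.071, 0.04] tool cm [ 0.18 -0.06 19.08]
[0.58070018 0.07765827 0.37375681]
```

View pics/w1.png

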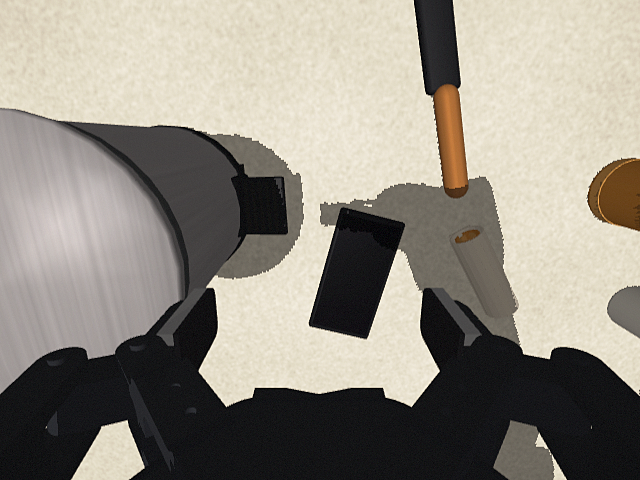

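The wrist view shows the pad at (235-287, 178-235), the phone clear of it, and the gripper's knuckles bulging out at (0-90, 350-430). I'll measure how far they bulge.

```bash
python3 - <<'E'
from h import *
np.set_printoptions(precision=4,suppress=True)
z=np.load("w1.npz"); P=z['P']; d=z['d']
Q=P[170:245,225:295].reshape(-1,3); col=z['p'][170:245,225:295].reshape(-1,3).max(1)
m=(Q[:,2]>.040)&(Q[:,2]<.075)&(col<60)
Q=Q[m]; print(len(Q),cv2.minAreaRect((Q[:,:2]*1000).astype(np.float32)),Q.mean(0),Q.min(0),Q.max(0))
o=monitor.get_obs(); M=R.from_rotvec(o['ee_rot']).as_matrix()
G=((P-o['tcp_pos'])@M); g=G[285:480,0:225].reshape(-1,3); dd=d[285:480,0:225].ravel()
ok=(dd>0)&(dd<.22); g=g[ok]*1000
for a in range(-140,20,10):
    s=g[(g[:,2]>=a)&(g[:,2]<a+10)]
    if len(s): print('z',a,'y min/max',s[:,1].min().round(),s[:,1].max().round(),'x',s[:,0].min().round(),s[:,0].max().round(),len(s))
# lid circle/bin wall
L=P[100:380,0:200].reshape(-1,3); L=L[(L[:,2]>.2)&(L[:,2]<.24)]; print(L.min(0),L.max(0))
E
```

```text
2755 ((511.402099609375, 125.0498046875), (58.10966110229492, 49.48672866821289), 10.92933464050293) [0.5124 0.1242 0.0533] [0.4782 0.0967 0.0403] [0.5422 0.1549 0.0586]
z -110 y min/max -23.0 -14.0 x 15.0 21.0 1124
z -100 y min/max -62.0 -15.0 x 2.0 21.0 4069
z -90 y min/max -71.0 -18.0 x -10.0 18.0 6499
z -80 y min/max -75.0 -25.0 x -13.0 18.0 5616
z -70 y min/max -75.0 -33.0 x -13.0 16.0 6415
z -60 y min/max -73.0 -42.0 x 2.0 14.0 1093
z -50 y min/max -57.0 -42.0 x -10.0 12.0 924
z -40 y min/max -57.0 -42.0 x -12.0 11.0 1000
z -30 y min/max -57.0 -43.0 x -12.0 11.0 788
z -20 y min/max -54.0 -43.0 x -11.0 11.0 289
z 0 y min/max -167.0 -90.0 x -56.0 2.0 8546
z 10 y min/max -173.0 -72.0 x -65.0 -0.0 2862
[0.4373 0.1383 0.2003] [0.5755 0.2286 0.2275]
```

arm_command:
  motion:
    - [0.8, 1.9, 0, -2.3]
    - [0, 0, 4.5, 0]
    - [0, 0, 4.5, 0]
    - [0, 0, 4.5, 0]
    - [0, 0, 3.6, 0]
    - [0, 0, 0, 0]
    - [0, 0, 0, 0]

```text
t: 2.85
tcp_pos: [0.5242, 0.0499, 0.0607]
ee_rot: [3.13, 0.266, -0.001]
ft_force: [0.2, 0.2, 0.3]
gripper_width: 0.0852
gripper_force: 0.0
```

```bash
python3 -c "
from h import *
c=np.array([.4955,.2203,0]);x=np.array([-.174,.985,0])
for D in(.17,.16): todelta(c-D*x+[0,0,.055])"
```

```text
t 2.85 p [0.5242 0.0499 0.0607] yaw x-axis deg 9.71 F [0.15 0.21 0.3 ] q [ 0.01  0.6  -0.25  1.96  0.25  0.61 -1.8 ]
[0.52508 0.05285 0.055  ] tool cm [ 0.14 -0.28  0.57]
t 2.85 p [0.5242 0.0499 0.0607] yaw x-axis deg 9.71 F [0.15 0.21 0.3 ] q [ 0.01  0.6  -0.25  1.96  0.25  0.61 -1.8 ]
[0.52334 0.0627  0.055  ] tool cm [ 0.13 -1.28  0.57]
```

arm_command:
  motion:
    - [0.1, -0.4, 0, 0]
    - [0, -0.5, 0, 0]
    - [0, -0.3, 0, 0]
    - [0, 0, 0.5, 0]
    - [0, 0, 0.5, 0]
    - [0, 0, 0.3, 0]
    - [0, 0, 0, 0]

```text
t: 3.55
tcp_pos: [0.5227, 0.0631, 0.0466]
ee_rot: [3.13, 0.269, -0.002]
ft_force: [-0.5, 0.1, 0.4]
gripper_width: 0.0857
gripper_force: 0.0
```

arm_command:
  motion:
    - [0, 0, 0.3, 0]
    - [0, 0, 0.3, 0]
    - [0, 0, 0.2, 0]
    - [0, 0, 0, 0]

```text
t: 3.95
tcp_pos: [0.5232, 0.0632, 0.039]
ee_rot: [3.13, 0.269, -0.0]
ft_force: [0.0, 0.3, 0.7]
gripper_width: 0.0856
gripper_force: 0.4
```

arm_command:
  motion:
    - [0, 0, 0.3, 0]
    - [0, 0, 0.3, 0]
    - [0, 0, 0, 0]

```text
t: 4.25
tcp_pos: [0.5236, 0.0629, 0.0334]
ee_rot: [3.13, 0.268, 0.001]
ft_force: [0.8, -2.0, 4.9]
gripper_width: 0.0857
gripper_force: 2.5
```

```bash
python3 - <<'E'
from h import *
todelta()
p,d=vision.grab_frame("scene"); save("s2",cv2.resize(p[100:280,240:440],None,fx=3,fy=3))
E
```

```text
t 4.25 p [0.5236 0.0629 0.0334] yaw x-axis deg 9.81 F [ 0.79 -2.04  4.92] q [-0.03  0.65 -0.23  1.96  0.27  0.56 -1.84]
```

View pics/s2.png

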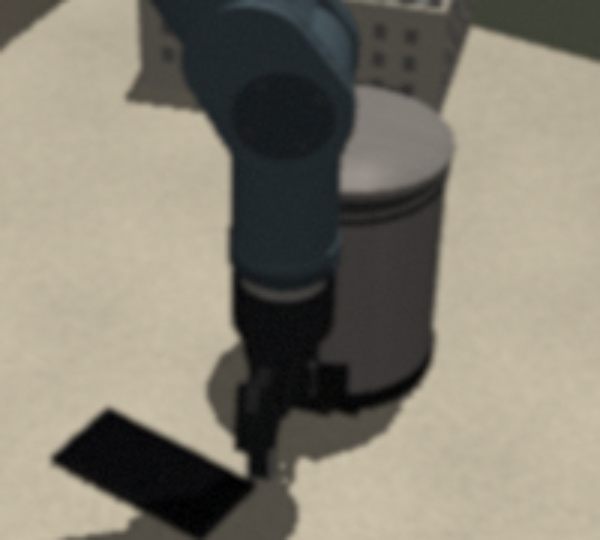

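The scene crop shows the finger on the pedal at about (300,390), the lid still shut, and the outer finger beside the phone's corner but above it.

arm_command:
  motion:
    - [0, 0, 0.3, 0]
    - [0, 0, 0.3, 0]
    - [0, 0, 0, 0]

```text
t: 4.6
tcp_pos: [0.5237, 0.0622, 0.0274]
ee_rot: [3.129, 0.267, 0.001]
ft_force: [1.1, -3.8, 4.8]
gripper_width: 0.0854
gripper_force: 2.4
```

arm_command:
  motion:
    - [0, 0, 0.3, 0]
    - [0, 0, 0.3, 0]
    - [0, 0, 0, 0]

```text
t: 4.9
tcp_pos: [0.5237, 0.062, 0.0213]
ee_rot: [3.129, 0.267, 0.001]
ft_force: [0.3, -2.0, 3.0]
gripper_width: 0.0853
gripper_force: 1.6
```

arm_command:
  motion:
    - [0, 0, 0.2, 0]
    - [0, 0, 0.2, 0]
    - [0, 0, 0, 0]

```text
t: 5.2
tcp_pos: [0.5236, 0.0626, 0.0173]
ee_rot: [3.129, 0.268, 0.001]
ft_force: [0.8, -2.3, 3.3]
gripper_width: 0.0856
gripper_force: 1.4
```

```bash
cat >> h.py <<'E'
def lidz():
    c=np.array([.4955,.2203]);x=np.array([-.174,.985]); y=np.array([.985,.174])
    for n in("scene","top"):
        p,d=vision.grab_frame(n); P=cloud(n,d)[d>0]; a=(P[:,:2]-c)@x; b=(P[:,:2]-c)@y
        m=(a>-.06)&(a<.2)&(abs(b)<.1)&(P[:,2]<.42)&(P[:,2]>.15); i=P[m][:,2]
        top=P[m][i>np.percentile(i,97)]; print(n,m.sum(),'top z',np.percentile(i,99.5).round(3),'at a',np.median(a[m][i>np.percentile(i,97)]).round(3))
E
python3 -c "
from h import *
lidz();todelta()"
```

```text
scene 3695 top z 0.361 at a 0.05
top 8160 top z 0.359 at a 0.052
t 5.3 p [0.5235 0.0631 0.0173] yaw x-axis deg 9.81 F [ 1.2  -1.78  2.87] q [-0.03  0.68 -0.22  1.97  0.28  0.53 -1.85]
```

arm_command:
  motion:
    - [0, 0, 0.2, 0]
    - [0, 0, 0.1, 0]
    - [0, 0, 0, 0]

```text
t: 5.6
tcp_pos: [0.5234, 0.0633, 0.0142]
ee_rot: [-3.13, -0.269, -0.0]
ft_force: [1.3, -2.6, 3.0]
gripper_width: 0.0854
gripper_force: 1.6
```

```bash
python3 -c "
from h import *
lidz();todelta()"
```

```text
scene 4338 top z 0.363 at a 0.092
top 10631 top z 0.36 at a 0.099
t 5.7 p [0.5234 0.0633 0.0142] yaw x-axis deg 9.82 F [ 1.32 -1.77  3.19] q [-0.04  0.68 -0.22  1.97  0.28  0.52 -1.85]
```

arm_command:
  motion:
    - [0, 0, 0.1, 0]
    - [0, 0, 0, 0]

```text
t: 5.9
tcp_pos: [0.5234, 0.0634, 0.0132]
ee_rot: [-3.13, -0.269, -0.0]
ft_force: [0.2, -3.1, 2.7]
gripper_width: 0.0851
gripper_force: 1.6
```

arm_command:
  motion:
    - [0, 0, 0.1, 0]
    - [0, 0, 0, 0]

```text
t: 6.1
tcp_pos: [0.5234, 0.0634, 0.0125]
ee_rot: [-3.13, -0.269, -0.0]
ft_force: [0.1, -2.7, 6.0]
gripper_width: 0.0856
gripper_force: 3.4
```

arm_command:
  motion:
    - [0, 0, 0.05, 0]
    - [0, 0, 0, 0]
    - [0, 0, 0, 0]

```text
t: 6.4
tcp_pos: [0.5234, 0.0634, 0.0122]
ee_rot: [3.13, 0.269, 0.001]
ft_force: [-0.2, -2.2, 8.0]
gripper_width: 0.0855
gripper_force: 4.2
```

```bash
python3 -c "
from h import *
lidz();todelta()"
```

```text
scene 4423 top z 0.362 at a 0.097
top 10643 top z 0.36 at a 0.099
t 6.5 p [0.5234 0.0634 0.0122] yaw x-axis deg 9.83 F [ 1.26 -2.56  8.38] q [-0.04  0.69 -0.22  1.97  0.28  0.52 -1.85]
```

arm_command:
  motion:
    - [0, 0, -0.5, 0]
    - [0, 0, -1, 0]
    - [0, 0, -1, 0]
    - [0, 0, -1.5, 0]
    - [0, 0.8, -2, 0]
    - [0, 0, 0, 0]
    - [0, 0, 0, 0]
    - [0, 0, 0, 0]

```text
t: 7.3
tcp_pos: [0.524, 0.0557, 0.0714]
ee_rot: [-3.13, -0.27, 0.002]
ft_force: [0.5, -0.2, -0.4]
gripper_width: 0.0854
gripper_force: 0.0
```

```bash
python3 -c "
from h import *
lidz();todelta([.467,-.121,.15])"
```

```text
scene 4124 top z 0.362 at a 0.097
top 10647 top z 0.36 at a 0.099
t 7.4 p [0.5239 0.0557 0.0712] yaw x-axis deg 9.86 F [ 0.05 -0.35 -0.43] q [ 0.01  0.58 -0.26  1.96  0.24  0.63 -1.8 ]
[0.467, -0.121, 0.15] tool cm [-8.64 16.44 -7.88]
```

arm_command:
  motion:
    - [0, 0, -4, 0]
    - [0, 0, -4, 0]
    - [-2.1, 4.1, 0, 0]
    - [-2.1, 4.1, 0, 0]
    - [-2.1, 4.1, 0, 0]
    - [-2.3, 4.1, 0, 0]
    - [0, 0, 0, -8]
    - [0, 0, 0, -8]

```text
t: 8.2
tcp_pos: [0.4668, -0.1223, 0.1512]
ee_rot: [-3.061, -0.706, 0.002]
ft_force: [0.0, 0.9, -0.0]
gripper_width: 0.0857
gripper_force: 0.0
```

arm_command:
  motion:
    - [0, 0, 0, -8]
    - [0, 0, 0, -4.2]
    - [0, 0, 0, 0]
    - [0, 0, 0, 0]

```text
t: 8.6
tcp_pos: [0.4676, -0.1206, 0.1514]
ee_rot: [-2.971, -1.02, 0.001]
ft_force: [-0.3, 0.9, 0.4]
gripper_width: 0.0853
gripper_force: 0.0
```

```bash
python3 - <<'E'
from h import *
c=cam("wrist"); p,d=vision.grab_frame("wrist"); P=cloud("wrist",d,c); save("w2",p)
m=(P[...,2]>.022)&(P[...,2]<.06)&(np.hypot(P[...,0]-.467,P[...,1]+.121)<.065)&(d>0)
Q=P[m]; r=cv2.minAreaRect((Q[:,:2]*1000).astype(np.float32)); print(len(Q),r,Q[:,2].max())
todelta([r[0][0]/1000,r[0][1]/1000,.008])
E
```

```text
5412 ((464.07232666015625, -120.95887756347656), (100.52100372314453, 36.14324951171875), 37.829490661621094) 0.03944420872974269
t 8.65 p [ 0.4677 -0.1207  0.1515] yaw x-axis deg 37.93 F [-0.43  0.84 -0.06] q [ 0.47  0.4  -0.38  2.02  0.21  0.76 -0.94]
[0.46407232666015624, -0.12095887756347656, 0.008] tool cm [-0.3  -0.19 14.35]
```

View pics/w2.png

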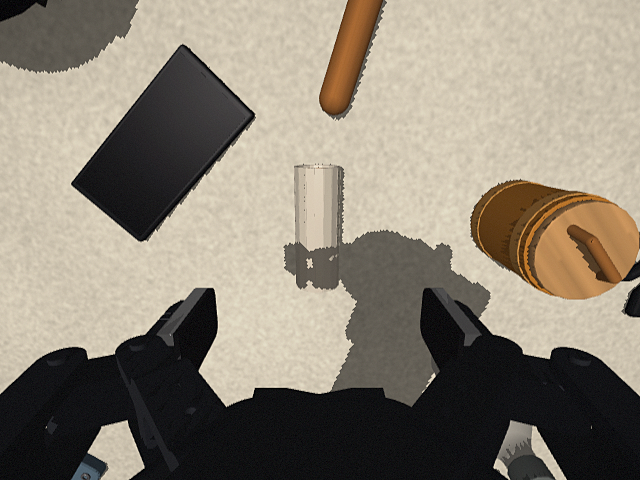

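The wrist view shows the offcut centred at (318,227) and lined up with the fingers, with the neighbours clear.

arm_command:
  motion:
    - [-0.3, -0.2, 3.5, 0]
    - [0, 0, 4, 0]
    - [0, 0, 4, 0]
    - [0, 0, 2.9, 0]
    - [0, 0, 0, 0]
    - [0, 0, 0, 0]

```text
t: 9.25
tcp_pos: [0.4643, -0.1209, 0.0081]
ee_rot: [-2.97, -1.023, 0.001]
ft_force: [-0.2, 0.5, 0.9]
gripper_width: 0.0853
gripper_force: 0.0
```

arm_command:
  motion:
    - [0, 0, 0, 0]
    - [0, 0, 0, 0]
    - [0, 0, 0, 0]
    - [0, 0, 0, 0]
    - [0, 0, 0, 0]
    - [0, 0, 0, 0]
    - [0, 0, 0, 0]
    - [0, 0, 0, 0]
  hand: 255
  force: 25

```text
t: 10.05
tcp_pos: [0.465, -0.1214, 0.0088]
ee_rot: [2.969, 1.023, 0.002]
ft_force: [-1.6, 0.2, 8.2]
gripper_width: 0.0351
gripper_force: 24.2
```

arm_command:
  motion:
    - [0, 0, -1, 0]
    - [0, 0, -4, 0]
    - [0, 0, -4.5, 0]
    - [0, 0, -4.5, 4]
    - [0, 0, -4.5, 8]
    - [0, 0, -4.5, 8]
    - [0, 0, -4.5, 8]
    - [0, 0, 0, 0]

```text
t: 10.85
tcp_pos: [0.4676, -0.1215, 0.2895]
ee_rot: [3.126, 0.269, 0.017]
ft_force: [-0.2, -0.2, -0.2]
gripper_width: 0.0349
gripper_force: 25.6
```

```bash
python3 -c "
from h import *
print(monitor.get_obs()['gripper_width'])
todelta([.4985,.2006,.285],[.4985,.2006,.2])"
```

```text
0.034914380820676764
t 10.85 p [ 0.4676 -0.1215  0.2895] yaw x-axis deg 9.84 F [-0.16 -0.18 -0.2 ] q [ 0.45  0.2  -0.33  1.89  0.07  1.05 -1.31]
[0.4985, 0.2006, 0.285] tool cm [  8.54 -31.21   0.38]
[0.4985, 0.2006, 0.2] tool cm [  8.45 -31.25   8.88]
```

arm_command:
  motion:
    - [1.2, -4.4, 0, 0]
    - [1.2, -4.4, 0, 0]
    - [1.2, -4.4, 0, 0]
    - [1.2, -4.4, 0, 0]
    - [1.2, -4.4, 0, 0]
    - [1.2, -4.4, 0, 0]
    - [1.3, -4.8, 0, 0]
    - [0, 0, 0, 0]

```text
t: 11.65
tcp_pos: [0.4917, 0.2091, 0.283]
ee_rot: [-3.123, -0.292, 0.0]
ft_force: [0.4, -0.3, -0.7]
gripper_width: 0.0349
gripper_force: 25.5
```

```bash
python3 - <<'E'
from h import *
todelta([.4985,.2006,.19])
print(monitor.get_obs()['gripper_width'])
p,d=vision.grab_frame("wrist"); save("w3",p)
E
```

```text
t 11.65 p [0.4917 0.2091 0.283 ] yaw x-axis deg 10.69 F [ 0.39 -0.28 -0.73] q [-0.06  0.33 -0.52  1.77  0.18  1.09 -2.03]
[0.4985, 0.2006, 0.19] tool cm [0.51 1.01 9.3 ]
0.03489419452792908
```

View pics/w3.png

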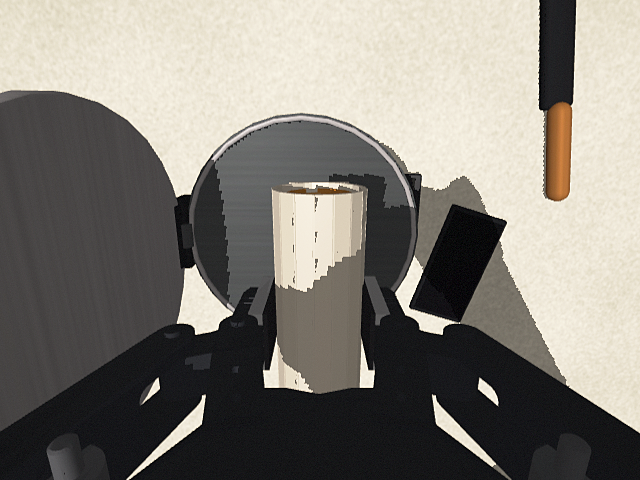

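The wrist view shows the offcut held at (320,290) over the open bin, whose rim is centred near (303,220), with the lid standing open to the left.

arm_command:
  motion:
    - [0.5, 1, 2, 0]
    - [0, 0, 3, 0]
    - [0, 0, 3, 0]
    - [0, 0, 2.5, 0]
    - [0, 0, 0, 0]
    - [0, 0, 0, 0]
    - [0, 0, 0, 0]

```text
t: 12.4
tcp_pos: [0.5013, 0.1919, 0.1793]
ee_rot: [-3.129, -0.274, -0.004]
ft_force: [-0.2, -0.2, -0.4]
gripper_width: 0.0349
gripper_force: 25.5
```

arm_command:
  motion:
    - [0, 0, 0, 0]
    - [0, 0, 0, 0]
    - [0, 0, 0, 0]
    - [0, 0, 0, 0]
    - [0, 0, 0, 0]
    - [0, 0, 0, 0]
  hand: 90

```text
t: 13.0
tcp_pos: [0.5003, 0.192, 0.1778]
ee_rot: [3.13, 0.275, -0.0]
ft_force: [-0.4, -0.9, 0.1]
gripper_width: 0.0552
gripper_force: 0.0
```

arm_command:
  motion:
    - [0, 0, -2, 0]
    - [0, 0, -4, 0]
    - [0, 0, -4, 0]
    - [0, 0, -4, 0]
    - [0, 0, -4, 0]
    - [0, 0, -4, 0]
    - [0, 0, 0, 0]

```text
t: 13.7
tcp_pos: [0.5024, 0.1935, 0.4035]
ee_rot: [-3.127, -0.274, -0.015]
ft_force: [0.8, 0.5, -0.9]
gripper_width: 0.0553
gripper_force: 0.0
```

```bash
python3 - <<'E'
from h import *
todelta()
p,d=vision.grab_frame("wrist"); save("w4",p)
lidz()
E
```

```text
t 13.7 p [0.5024 0.1935 0.4035] yaw x-axis deg 10.03 F [ 0.83  0.5  -0.89] q [-0.02  0.24 -0.53  1.58  0.12  1.34 -1.96]
scene 5863 top z 0.413 at a 0.094
top 7205 top z 0.339 at a 0.093
```

View pics/w4.png

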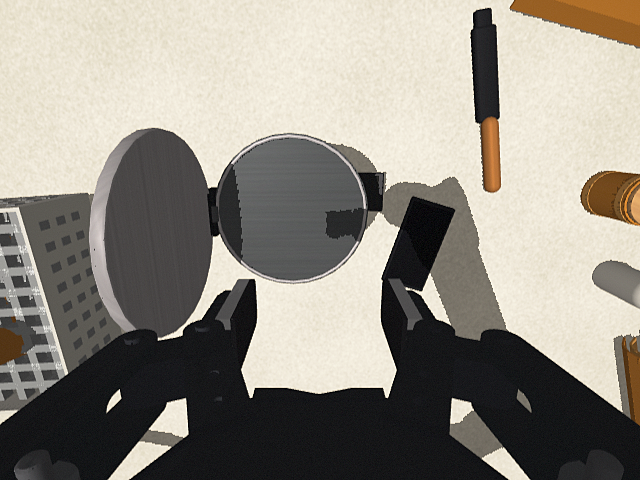

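The bin stands open with its rim centred at (292,208), but the offcut isn't obvious inside, so I'll check the depth.

```bash
python3 - <<'E'
from h import *
np.set_printoptions(precision=3,suppress=True,linewidth=150)
p,d=vision.grab_frame("wrist"); P=cloud("wrist",d)
print(P[140:285:12,225:365:12,2])
p2,d2=vision.grab_frame("top"); P2=cloud("top",d2)
m=(np.hypot(P2[...,0]-.4955,P2[...,1]-.2203)<.07)&(P2[...,2]<.19)&(d2>0); print(m.sum())
crop=p[130:290,210:375].astype(float); crop=np.clip(crop*1.6,0,255).astype(np.uint8)
save("w5",cv2.resize(crop,None,fx=3,fy=3))
E
```

```text
[[ 0.     0.     0.199  0.198  0.199  0.199  0.198  0.198  0.2   -0.002  0.     0.002]
 [-0.     0.198  0.198  0.198  0.198  0.198  0.198  0.198  0.197  0.198 -0.001 -0.   ]
 [ 0.199  0.198  0.199  0.199  0.197  0.198  0.199  0.198  0.198  0.199  0.198  0.   ]
 [ 0.198  0.197  0.198  0.197  0.199  0.198  0.198  0.197  0.197  0.198  0.197  0.2  ]
 [ 0.198  0.199  0.197  0.198  0.197  0.199  0.198  0.197  0.197  0.198  0.197  0.198]
 [ 0.197  0.199  0.198  0.198  0.197  0.198  0.197  0.196  0.199  0.199  0.198  0.198]
 [ 0.198  0.199  0.198  0.199  0.198  0.198  0.198  0.198  0.198  0.196  0.197  0.199]
 [ 0.197  0.198  0.197  0.197  0.198  0.198  0.197  0.198  0.198  0.199  0.198  0.198]
 [ 0.199  0.198  0.199  0.198  0.199  0.198  0.198  0.197  0.198  0.198  0.197  0.199]
 [ 0.199  0.198  0.198  0.198  0.198  0.2    0.198  0.198  0.198  0.198  0.198  0.   ]
 [ 0.     0.198  0.197  0.198  0.199  0.199  0.199  0.198  0.197  0.197  0.    -0.001]
 [ 0.    -0.001  0.001  0.199  0.198  0.197  0.198  0.198  0.201 -0.001  0.001  0.001]
 [ 0.     0.411  0.41   0.001 -0.     0.001  0.     0.001  0.001  0.    -0.001  0.   ]]
0
```

View pics/w5.png

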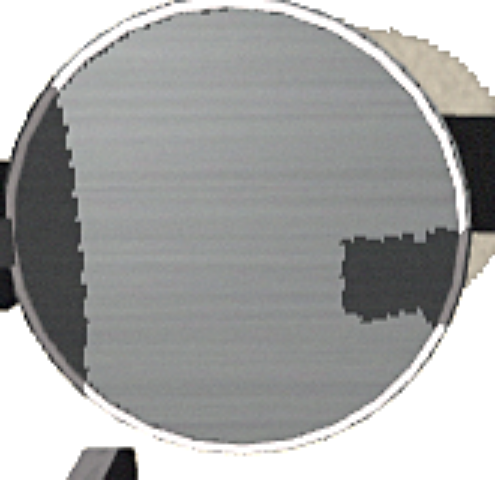

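The simulator draws the bin capped at its rim (depth 0.198 everywhere), so the contents can't be seen. The gripper is empty and no bark shows outside, so I take the offcut to be in the bin. Next I go over the lid to get behind it.

arm_command:
  motion:
    - [0, 0, -3, 0]
    - [0, 0, -3, 0]
    - [0, -4.5, 0, 0]
    - [0, -4.5, 0, 0]
    - [0, -4.5, 0, 0]
    - [0, -4.5, 0, 0]
    - [0, -4, 0, 0]
    - [0, 0, 0, 0]
  hand: 255

```text
t: 14.75
tcp_pos: [0.4579, 0.4141, 0.4553]
ee_rot: [-3.127, -0.289, 0.008]
ft_force: [-0.1, -0.7, -0.3]
gripper_width: 0.0001
gripper_force: 0.0
```

```bash
python3 -c "
from h import *
c=np.array([.4955,.2203,0]);x=np.array([-.174,.985,0])
todelta(c+.19*x+[0,0,.315],c+.1*x+[0,0,.315])"
```

```text
t 14.75 p [0.4579 0.4141 0.4553] yaw x-axis deg 10.57 F [-0.08 -0.72 -0.25] q [-0.4   0.41 -0.61  1.27  0.22  1.54 -2.36]
[0.46244 0.40745 0.315  ] tool cm [ 0.4   0.77 14.03]
[0.4781 0.3188 0.315 ] tool cm [ 0.31  9.77 14.01]
```

arm_command:
  motion:
    - [0.4, 0, 3.5, 0]
    - [0, 0, 3.5, 0]
    - [0, 0, 3.5, 0]
    - [0, 0, 3.5, 0]
    - [0, 1, 0, 0]
    - [0, 1, 0, 0]
    - [0, 1, 0, 0]
    - [0, 0, 0, 0]

```text
t: 15.55
tcp_pos: [0.4731, 0.3781, 0.3198]
ee_rot: [-3.13, -0.269, -0.005]
ft_force: [0.7, -0.8, 0.3]
gripper_width: -0.0001
gripper_force: 0.0
```

arm_command:
  motion:
    - [0, 0.8, 0, 0]
    - [0, 0.8, 0, 0]
    - [0, 0.8, 0, 0]
    - [0, 0.8, 0, 0]
    - [0, 0.8, 0, 0]
    - [0, 0, 0, 0]

```text
t: 16.15
tcp_pos: [0.4789, 0.3389, 0.3179]
ee_rot: [3.129, 0.272, 0.001]
ft_force: [0.8, 0.2, 0.7]
gripper_width: 0.0002
gripper_force: 0.2
```

```bash
python3 -c "
from h import *
lidz();todelta()"
```

```text
scene 6367 top z 0.417 at a 0.075
top 10743 top z 0.417 at a 0.069
t 16.25 p [0.4783 0.3403 0.3178] yaw x-axis deg 10.01 F [ 0.89  0.51 -0.43] q [-0.26  0.41 -0.59  1.58  0.24  1.22 -2.29]
```

arm_command:
  motion:
    - [0, 0.8, 0, 0]
    - [0, 0.8, 0, 0]
    - [0, 0.8, 0, 0]
    - [0, 0.8, 0, 0]
    - [0, 0.5, 0, 0]
    - [0, 0, 0, 0]

```text
t: 16.85
tcp_pos: [0.4851, 0.3027, 0.3177]
ee_rot: [3.129, 0.272, 0.0]
ft_force: [0.4, -0.3, -0.1]
gripper_width: 0.0001
gripper_force: 0.0
```

arm_command:
  motion:
    - [0, -2, -1, 0]
    - [0, -3, -2, 0]
    - [0, -1, -3, 0]
    - [0, 0, -3, 0]
    - [0, 0, -3, 0]
    - [0, 0, 0, 0]
    - [0, 0, 0, 0]
    - [0, 0, 0, 0]

```text
t: 17.65
tcp_pos: [0.4738, 0.3627, 0.4366]
ee_rot: [3.128, 0.275, -0.002]
ft_force: [0.9, -0.4, 0.2]
gripper_width: 0.0
gripper_force: 0.0
```

```bash
python3 - <<'E'
from h import *
lidz();todelta()
p,d=vision.grab_frame("wrist"); save("w6",p); P=cloud("wrist",d)
p,d=vision.grab_frame("scene"); save("s3",p)
E
```

```text
scene 2522 top z 0.231 at a 0.001
top 6358 top z 0.227 at a 0.004
t 17.75 p [0.4739 0.3626 0.4365] yaw x-axis deg 10.03 F [-0.1  -0.33  0.32] q [-0.3   0.37 -0.61  1.36  0.21  1.48 -2.29]
```

View pics/s3.png

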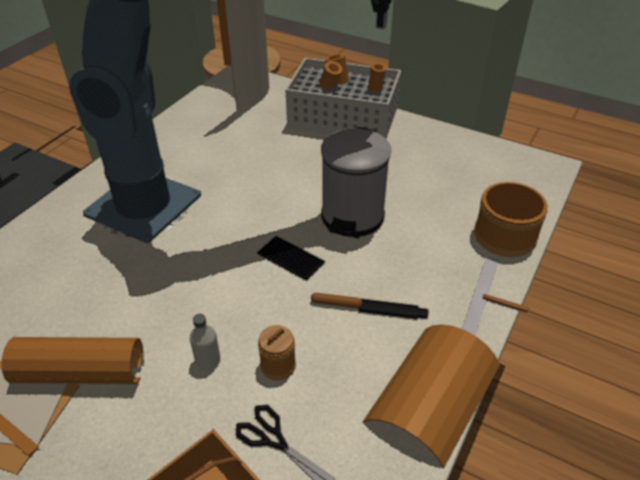

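The lid is shut at (355,150), the bin hasn't moved, the offcut is gone from the table, and everything else is where it was.

```bash
python3 -c "
from h import *
print(order.hand_in())"
```

```text
the job is handed in; nothing more can be done
None
```

I handed the job in at about 18 s: I pressed the pedal to its stop at about 8 N, dropped the offcut in the bin and nudged the lid shut, with nothing else visibly moved. The camera couldn't see inside the bin, so that the offcut is in there rests on the empty gripper and no bark left on the table.

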